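# Fit the sensor plate and hold the long cell in the photometer's beam

## Task

Gently lower the sensor plate over the photometer's two pins until it lies flush on its pedestal, its eye facing the lamp, and let go of it. The cell holder is not made yet: so then take the long rectangular glass cell from the rack by its frosted faces only, and finish while holding it upright in mid-air in the light path, midway between lamp and sensor, the beam passing squarely through its clear windows about half-way up. Leave everything else where it is.

Things in the scene. Friction and masses are not known exactly. Their poses are not given: they have to be found in the camera images.
- photometer: Home-built photometer, fixed: aluminium base 230 x 90 mm, 12 mm high; black lamp housing (52 x 50 mm, 90 mm high with its fins) at the -x end, plain pedestal (70 x 60 mm, 37 mm high) at the +x end. Origin: base centre at bench height; x along the beam from lamp to pedestal, z up. The lamp's collimator (22 mm dia) ends at x = -45 mm; from there to x = 35 mm only the low base lies below the beam.
- light_path (a point): The middle of the light path, on the beam's axis: 62 mm above the bench, midway in the gap, 45 mm in front of the lamp's collimator and 48 mm in front of the seated sensor's eye. Axes as the photometer's: x along the beam. The beam is 3 mm wide.
- sensor_seat (a point): Centre of the pedestal's flat top, 37 mm above the bench, at x = 70 mm of the photometer; axes as the photometer's. Two fixed steel pins, 6 mm in diameter, stand 14 mm above this face at (x, y) = (-24, +20) and (+24, -20) mm; their upper 6 mm taper to 2 mm at the tip.
- sensor_plate: Loose sensor plate, about 160 g: flat aluminium plate 70 (x) x 60 (y) x 5 mm, a black sensor housing on its middle. Origin: centre of the plate's underside, z up. Two through holes, 7.5 mm in diameter, at (x, y) = (-24, +20) and (+24, -20) mm take the pins. It starts flat on the bench. Seated, its axes match those of sensor_seat.
- sensor_housing (a point): Centre of the black housing on the sensor plate: a block 28 (x) x 30 (y) x 40 mm, its centre 25 mm and its top 45 mm above the plate's underside. Axes as the plate's. Grip it by its plain faces (+y and -y, 30 mm apart); the -x face carries the sensor's snout, the +x face a small green board and plug that stand 8 mm off.
- sensor_eye (a point): The sensor's eye: the end of the round snout (16 mm in diameter, 8 mm long) at (x, y, z) = (-22, 0, 25) mm from the sensor plate's origin. It looks along the plate's -x; seated, that is towards the lamp.
- rack: Plywood cell rack, fixed: 145 (x) x 44 (y) x 24 mm high, with three equal slots 24.5 x 14.5 mm, 16 mm deep (floor 8 mm above the bench), in one row along x at -42, 0 and +42 mm, the slots' long sides along x. Origin at the centre of its underside.
- cell_center (a point): Centre of the long glass cell: 22.5 (x, the light's way) x 12.5 (y) x 45 mm high, 18 g, with a white cover (19 x 9.5 mm) 2 mm proud on top. z up; 22.5 mm above its foot. The long faces (+y and -y, 12.5 mm apart) are frosted, the short faces (+x and -x) are clear windows. It starts upright in any of the rack's slots, 1 mm play all round, its lower 16 mm in the slot.
- cell: The same long glass cell with all its faces; origin at the centre of its foot.
- cell_side0: The cell's frosted face at +y, 22 x 45 mm (origin at the centre of the cell's foot).
- cell_side1: The cell's frosted face at -y (origin at the centre of the cell's foot).
- cell_window0: The cell's clear window at +x, 10 x 45 mm (origin at the centre of the cell's foot).
- cell_window1: The cell's clear window at -x (origin at the centre of the cell's foot).
- short_cell_center (a point): Centre of a bystander in another slot of the rack: a square glass cell 12.5 x 12.5 x 45 mm with a white cover. Not to be used.
- vial_center (a point): Centre of a bystander in another slot of the rack: a round glass vial 13 mm in diameter, 45 mm high, with a black cap. Not to be used.
- spool: Bystander: a solder spool standing on end, 54 mm in diameter, 46 mm high. Origin at the centre of its foot.
- screwdriver: Bystander: a screwdriver lying on the bench, about 160 mm long.
- bottle: Bystander: a white dispenser bottle, 54 mm in diameter, 115 mm high. Origin at the centre of its foot.
- multimeter: Bystander: a hand-held multimeter lying on its back, 180 x 86 mm, 50 mm high. Origin at the centre of its underside.
- marker: Bystander: a marker pen lying on the bench, 132 mm long, 13 mm thick.

How it is judged:
By the outcome, as a careful person would: the job done as asked, in the order asked, and still so for the second after the job is handed in, while the arm keeps its last pose, push and grip.
It also fails if it takes over 51 s, if anything falls off the work surface, if the arm or the gripper's body presses on something with over 40 N, if the wrist force passes 120 N, or if a joint passes its speed limit or range.

## Robot

A 6-joint arm with a two-finger parallel gripper is mounted at the origin on the work surface. World frame = base frame: x ahead of the robot, y to its left, z up, the work surface at z = 0. Lengths are in m, angles in degrees, forces in N, time in s.
With the tool pointing down it reaches from about 0.275 to 0.725 m from the base axis. Payload 5.6 kg.
Tool frame: the origin (TCP) lies at the centre of the arm's flange, where the gripper is bolted on; the fingertips stand 173 mm ahead of it and the grasp point (between the pads) lies 155 mm ahead of it (manip.tip_reach is the distance from the TCP to the fingertips, in m); z points along the fingers, y is the line along which they close (so a half turn about z gives the same grasp; the last joint's range is limited). The gripper opens to 85 mm and grips with 20 to 120 N. Pads are 22 mm wide; open, the fingers measure 114 mm over their backs; the gripper's body (76 mm by 85 mm) begins 54 mm behind the grasp point. The pads swing forward as they close: fully open they stand 13 mm farther back than shut.
Start: joints at [84.202, 14.616, 6.199, 0, -81.583, -16.306], TCP at [0.207, 0.51, 0.405] pointing down, gripper open.
Joint ranges: [-168.99, 168.99], [-69.2, 112.95], [-62.41, 85.93], [-164.36, 98.24], [-168.68, -3.75], [-174.98, 174.98]. Speed limits (degrees/s): [147.25, 147.25, 180, 180, 180, 180].

## Interface

Orientations are given as [roll, pitch, yaw] about the fixed x, y, z axes, in that order (R = Rz(yaw) Ry(pitch) Rx(roll)).
In Python, from bench import manip gives the robot as it stands. The module is installed in compiled form; this text tells all that it offers.
- The arm moves only by the shell command python3 -m crank 'ROWS' [FORCE]. ROWS is JSON, a list of rows, each a list of 5 numbers: the shift along the tool's x, y, z in mm, then the turn about the tool's z in degrees, then the opening, from 0 (shut) to 1 (fully open). A call has 1 to 10 rows; each row is the pose to reach, as a shift and turn from the pose commanded when the call began, along the tool's axes at that moment; what a row does not reach only later rows make up. A row lasts 1/10 s, in which the tool goes at most 50 mm and 8.59 degrees, less where a joint would pass 70% of its speed; a pose out of reach is approached as far as the arm can. A call with a gripper value outside its range is refused whole. The fingers move at their own pace and stop on an object; FORCE is the grip in N (left out, the last holds). Time passes only in rows, so rows that repeat a pose let the fingers close. It gives the time, the measured TCP pose, the force, the opening and the grip force at its end, in the units of the state.
- manip.sense(): the state, without advancing time (a new reading comes with each control period).
- manip.snapshot(name): name is "scene" or "top"; returns (picture, depth): 384x512x3 uint8, red, green, blue; 384x512 float32, m along the optical axis (not along the pixel's ray), 0 where there is no reading.
- manip.get_calibration(name): a dict with "fovy" (degrees; the focal length in pixels is half the picture's height over the tangent of half this angle, whatever the lens; pixels are square), "cx", "cy" (the principal point, pixels), "dist_coeffs" ([k1, k2, p1, p2, k3] as OpenCV has them; the pictures are not rectified), "R" (3x3) and "t" (3): a world point X has camera coordinates R X + t. Camera axes: x right, y down, z forward; pixel columns grow to the right and rows downward; lengths in m; the calibration is good to about 2 mm. A picture is of the moment at which its call begins. get_calibration takes no time and is no camera call.
- manip.sign_off(): hands the job in; it is judged then, once.
The state is a dict: "time_s": time; "q": joint angles; "qvel": joint speeds; "joint_torque": joint torques, N m; "tool_pos": TCP position; "tool_rot": TCP orientation; "force": force on the tool from outside, world axes, zero at the start; "moment": the same for the moment, N m; "opening": opening from 0.0 (shut) to 1.0 (fully open); "grasp_force": force on a finger pad.
Only numpy, scipy, OpenCV 4.12 (cv2) and the standard library are available. Lean on these libraries where they do the work, as an engineer would, in place of code of your own. Each camera call takes 0.05 s, during which the arm holds its last target. There are 200 camera calls.

## Working session

There is one attempt and no reset: what is moved stays moved. The work goes in short steps, Python scripts to look and compute and a shell command to move; the robot and the scene stay as the last step left them, time stands still between calls to the robot, and variables do not carry over. Pictures are saved under pics/ and viewed, at most 10 in all, crops included, and the job is handed in when it is done.

```bash
mkdir -p pics
cat > h.py <<'E'
import numpy as np, cv2
from bench import manip
def cal(n):
    c=manip.get_calibration(n); f=192/np.tan(np.radians(c['fovy'])/2)
    return np.array([[f,0,c['cx']],[0,f,c['cy']],[0,0,1]]),np.array(c['dist_coeffs'],float),np.array(c['R']),np.array(c['t'])
def snap(n,name):
    p,d=manip.snapshot(n); np.savez('pics/'+name+'.npz',p=p,d=d); cv2.imwrite('pics/'+name+'.png',p[:,:,::-1]); return p,d
def world(n,d):
    K,D,R,t=cal(n); h,w=d.shape
    u,v=np.meshgrid(np.arange(w),np.arange(h))
    n_=cv2.undistortPoints(np.stack([u,v],-1).reshape(-1,1,2).astype(np.float64),K,D).reshape(h,w,2)
    return (np.dstack([n_*d[...,None],d])-t)@R
def proj(n,X):
    K,D,R,t=cal(n); return cv2.projectPoints(np.atleast_2d(np.array(X,float)),cv2.Rodrigues(R)[0],t,K,D)[0].reshape(-1,2)
def ray(n,uv,z):
    K,D,R,t=cal(n); q=cv2.undistortPoints(np.array(uv,float).reshape(-1,1,2),K,D).reshape(-1,2)
    r=np.c_[q,np.ones(len(q))]@R; o=-R.T@t; return o+r*((z-o[2])/r[:,2])[:,None]
E
python3 - <<'E'
from h import *
for n in('top','scene'):
    snap(n,n+'0'); K,D,R,t=cal(n); print(n,K[0,0],-R.T@t,R[2])
s=manip.sense(); print({k:np.round(v,3) for k,v in s.items()}, manip.tip_reach)
E
```

```text
top 491.1995091904284 [ 0.36746728 -0.04588859  1.33938339] [ 0.14134165 -0.00111614 -0.98996025]
scene 397.4878900466805 [ 1.26080073 -0.43621756  0.59082777] [-0.74615006  0.39131296 -0.53864112]
{'time_s': np.float64(0.1), 'q': array([ 8.4201e+01,  1.4649e+01,  6.1370e+00, -2.1000e-02, -8.1584e+01,
       -1.6305e+01]), 'qvel': array([0.041, 0.012, 0.229, 0.154, 0.037, 0.065]), 'joint_torque': array([-3.0000e-03, -3.8760e+01,  2.3847e+01,  5.3780e+00, -4.0000e-03,
        0.0000e+00]), 'tool_pos': array([0.207, 0.509, 0.404]), 'tool_rot': array([ 1.79902e+02, -7.00000e-03, -2.21080e+01]), 'force': array([ 0.442, -0.522, -0.213]), 'moment': array([0.019, 0.043, 0.051]), 'grasp_force': np.float64(0.0), 'opening': np.float64(1.001)} 0.1734
```

View pics/top0.png

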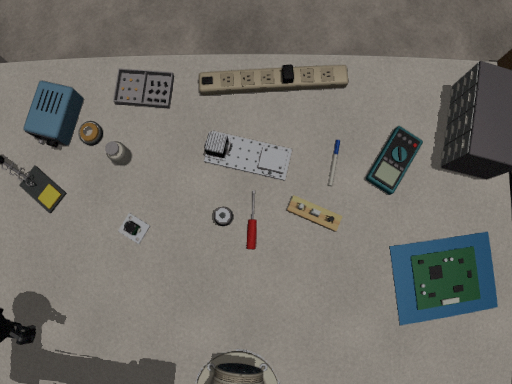

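View pics/scene0.png

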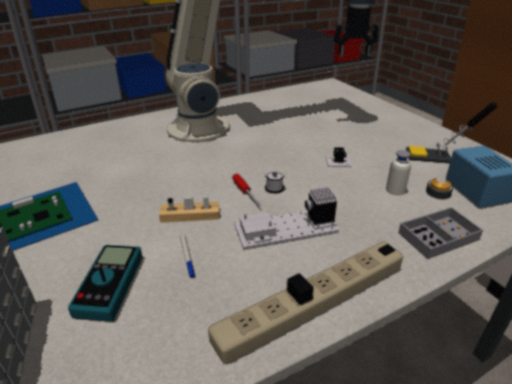

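The top picture shows the lamp at (216,145), the pedestal at (275,158), the sensor plate at (133,228), the rack at (314,213) and the spool at (222,216). Next I'll take enlarged crops and use the depth data.

Run:
```python
from h import *
z=np.load('pics/top0.npz'); p,d=z['p'],z['d']; W=world('top',d)
def crop(c,r,w,h,s): return cv2.resize(p[r:r+h,c:c+w,::-1],None,fx=s,fy=s,interpolation=cv2.INTER_CUBIC)
a=crop(195,125,100,60,8)[:290+190]
b=np.hstack([crop(113,208,40,40,8)[:,:320],crop(284,192,60,40,8)])
cv2.imwrite('pics/c1.png',cv2.resize(np.vstack([a,b]),None,fx=.75,fy=.75,interpolation=cv2.INTER_AREA)) 
print(a.shape,b.shape)
# depth noise / objects
def rect(box,lo,hi,name):
    c0,c1,r0,r1=box; P=W[r0:r1,c0:c1].reshape(-1,3); P=P[(P[:,2]>lo)&(P[:,2]<hi)]
    q=cv2.minAreaRect((P[:,:2]*1000).astype(np.float32)); print(name,len(P),np.round(q[0],1),np.round(q[1],1),round(q[2],1),'zmed',np.median(P[:,2]).round(4),'mean',P.mean(0).round(4))
print('bench',np.median(W[180:200,180:210,2]))
rect((195,300,125,185),.008,.016,'base')
rect((250,300,135,185),.030,.044,'pedestal')
rect((195,240,125,170),.07,.10,'lamp')
rect((113,155,208,248),.003,.010,'plate')
rect((113,155,208,248),.035,.055,'housing')
rect((284,344,190,235),.018,.030,'rack')
rect((284,344,190,235),.040,.070,'cells')
rect((205,240,200,235),.040,.055,'spool')
```

```text
(480, 800, 3) (320, 800, 3)
bench 0.0005169175300235016
base 1273 [650.9 -34.6] [304.2 147.5] 76.9 zmed 0.0125 mean [ 0.6404 -0.0294  0.0124]
pedestal 559 [627.5 -97.6] [70.  61.5] 76.8 zmed 0.038 mean [ 0.6268 -0.0974  0.0379]
lamp 414 [661.5  47.6] [67.5 50. ] 75.1 zmed 0.0828 mean [0.6614 0.0512 0.0837]
plate 474 [442.8 286.1] [108.3 117. ] 0.8 zmed 0.0051 mean [0.4401 0.2825 0.0054]
housing 123 [441.4 283.9] [33.3 28.4] 60.8 zmed 0.0446 mean [0.4404 0.2828 0.0445]
rack 710 [ 482.1 -209.6] [144.5  45.5] 65.7 zmed 0.0249 mean [ 0.4813 -0.2092  0.0248]
cells 90 [ 481.9 -210.2] [96.8 13.5] 65.8 zmed 0.0541 mean [ 0.4824 -0.2075  0.0534]
spool 153 [474.3  35.5] [43.  42.8] 88.1 zmed 0.0427 mean [0.4748 0.0375 0.0434]
```

View pics/c1.png

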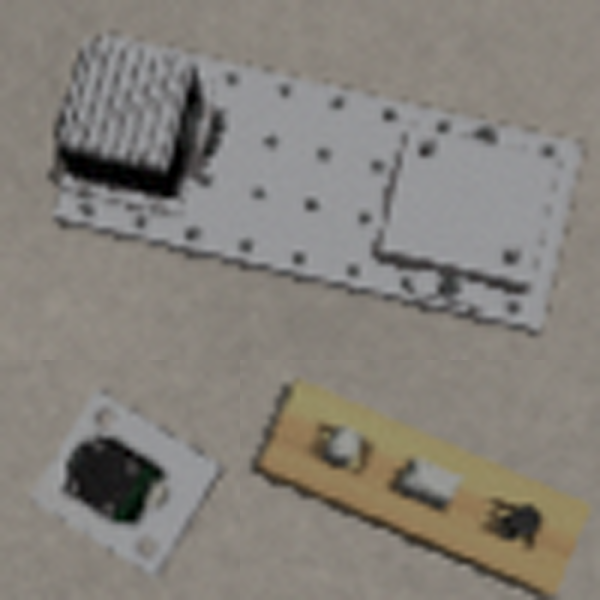

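The photometer's beam axis is at about -103°. The plate is at about -117°, with its green board at lower right. The long cell is the middle of the three in the rack. Next I'll fit outlines for precision.

```bash
cat > fit.py <<'E'
from h import *
from scipy.optimize import minimize
def img(n,k=6):
    return np.mean([cv2.cvtColor(manip.snapshot(n)[0],cv2.COLOR_RGB2GRAY).astype(np.float32) for _ in range(k)],0)
def pts(pose,P):
    x,y,a=pose; c,s=np.cos(np.radians(a)),np.sin(np.radians(a)); P=np.array(P,float)
    return np.c_[x+c*P[:,0]-s*P[:,1],y+s*P[:,0]+c*P[:,1],P[:,2]]
def fit(g,n,pose,L,B,z,edges='+x-x+y-y',off=.003,rng=(-1,1)):
    E=[]; u=np.linspace(-.95,.95,41)
    for e in('+x','-x','+y','-y'):
        if e not in edges: continue
        s=1 if e[0]=='+' else -1
        f=lambda o:np.c_[np.full(41,s*(L/2+o)),u*B/2,np.full(41,z)] if e[1]=='x' else np.c_[u*L/2,np.full(41,s*(B/2+o)),np.full(41,z)]
        E.append((f(-off),f(off)))
    def v(P,q):
        r=proj(n,pts(q,P)).astype(np.float32); return cv2.remap(g,r[None,:,0],r[None,:,1],cv2.INTER_CUBIC)[0]
    cost=lambda q:-sum(abs(np.median(v(i,q)-v(o,q))) for i,o in E)
    best=min((minimize(lambda w:cost([w[0]/1e3,w[1]/1e3,w[2]]),[pose[0]*1e3+dx,pose[1]*1e3+dy,pose[2]],method='Nelder-Mead',options=dict(initial_simplex=[[pose[0]*1e3+dx,pose[1]*1e3+dy,pose[2]],[pose[0]*1e3+dx+3,pose[1]*1e3+dy,pose[2]],[pose[0]*1e3+dx,pose[1]*1e3+dy+3,pose[2]],[pose[0]*1e3+dx,pose[1]*1e3+dy,pose[2]+2]],xatol=.01,fatol=.01)) for dx in(-2,0,2) for dy in(-2,0,2)),key=lambda r:r.fun)
    return best.x.round(2),round(best.fun,1)
E
python3 - <<'E'
from fit import *
G={n:img(n) for n in('top','scene')}; np.savez('pics/G0.npz',**G)
ph=(.644,-.0293,-103.2)
for n in('top','scene'):
    for off in(.002,.0035):
        print(n,'plate',fit(G[n],n,(.4405,.2825,-117),.07,.06,.005,off=off),
          'base',fit(G[n],n,ph,.23,.09,.012,edges='+x+y' if n=='scene' else '+x-y+y',off=off),
          'base all',fit(G[n],n,ph,.23,.09,.012,off=off),
          'rack',fit(G[n],n,(.4821,-.2096,-114.3),.145,.044,.024,off=off))
P=np.load('pics/top0.npz'); W=world('top',P['d']).reshape(-1,3)
Q=W[(abs(W[:,0]-.482)<.07)&(abs(W[:,1]+.21)<.08)&(W[:,2]>.04)]
a=np.radians(65.7); s=(Q[:,:2]-[.482,-.2096])@[np.cos(a),np.sin(a)]
for c in(-.042,0,.042):
    k=abs(s-c)<.018; q=Q[k]; print(c,k.sum(),q.mean(0).round(4),np.ptp(s[k]).round(4),np.median(q[:,2]))
E
```

```text
Traceback (most recent call last):
  File "fit.py", line 18, in fit
    best=min((minimize(lambda w:cost([w[0]/1e3,w[1]/1e3,w[2]]),[pose[0]*1e3+dx,pose[1]*1e3+dy,pose[2]],method='Nelder-Mead',options=dict(initial_simplex=[[pose[0]*1e3+dx,pose[1]*1e3+dy,pose[2]],[pose[0]*1e3+dx+3,pose[1]*1e3+dy,pose[2]],[pose[0]*1e3+dx,pose[1]*1e3+dy+3,pose[2]],[pose[0]*1e3+dx,pose[1]*1e3+dy,pose[2]+2]],xatol=.01,fatol=.01)) for dx in(-2,0,2) for dy in(-2,0,2)),key=lambda r:r.fun)
  File "fit.py", line 18, in <genexpr>
    best=min((minimize(lambda w:cost([w[0]/1e3,w[1]/1e3,w[2]]),[pose[0]*1e3+dx,pose[1]*1e3+dy,pose[2]],method='Nelder-Mead',options=dict(initial_simplex=[[pose[0]*1e3+dx,pose[1]*1e3+dy,pose[2]],[pose[0]*1e3+dx+3,pose[1]*1e3+dy,pose[2]],[pose[0]*1e3+dx,pose[1]*1e3+dy+3,pose[2]],[pose[0]*1e3+dx,pose[1]*1e3+dy,pose[2]+2]],xatol=.01,fatol=.01)) for dx in(-2,0,2) for dy in(-2,0,2)),key=lambda r:r.fun)
              ~~~~~~~~^^^^^^^^^^^^^^^^^^^^^^^^^^^^^^^^^^^^^^^^^^^^^^^^^^^^^^^^^^^^^^^^^^^^^^^^^^^^^^^^^^^^^^^^^^^^^^^^^^^^^^^^^^^^^^^^^^^^^^^^^^^^^^^^^^^^^^^^^^^^^^^^^^^^^^^^^^^^^^^^^^^^^^^^^^^
[... 767 characters left out ...]
        ~~~^^^^^^^^^^^^^^^^^^^^^^^^^^^^^^^^^^^^^^^^^^^^
  File "fit.py", line 17, in <genexpr>
    cost=lambda q:-sum(abs(np.median(v(i,q)-v(o,q))) for i,o in E)
                                            ~^^^^^
  File "fit.py", line 16, in v
    r=proj(n,pts(q,P)).astype(np.float32); return cv2.remap(g,r[None,:,0],r[None,:,1],cv2.INTER_CUBIC)[0]
      ~~~~^^^^^^^^^^^^
  File "h.py", line 14, in proj
    K,D,R,t=cal(n); return cv2.projectPoints(np.atleast_2d(np.array(X,float)),cv2.Rodrigues(R)[0],t,K,D)[0].reshape(-1,2)
            ~~~^^^
  File "h.py", line 4, in cal
    c=manip.get_calibration(n); f=192/np.tan(np.radians(c['fovy'])/2)
ValueError: time passes only in moves, steps and waits
```

Calibration is evidently re-read too often, so I'll cache it.

```bash
sed -i 's/^def cal/import functools\n@functools.cache\ndef cal/' h.py
python3 - <<'E'
from fit import *
G=np.load('pics/G0.npz')
ph=(.644,-.0293,-103.2)
for n in('top','scene'):
    for off in(.002,.0035):
        print(n,'plate',fit(G[n],n,(.4405,.2825,-117),.07,.06,.005,off=off),
          'base',fit(G[n],n,ph,.23,.09,.012,edges='+x+y' if n=='scene' else '+x-y+y',off=off),
          'base all',fit(G[n],n,ph,.23,.09,.012,off=off),
          'rack',fit(G[n],n,(.4821,-.2096,-114.3),.145,.044,.024,off=off))
P=np.load('pics/top0.npz'); W=world('top',P['d']).reshape(-1,3)
Q=W[(abs(W[:,0]-.482)<.07)&(abs(W[:,1]+.21)<.08)&(W[:,2]>.04)]
a=np.radians(65.7); s=(Q[:,:2]-[.482,-.2096])@[np.cos(a),np.sin(a)]
for c in(-.042,0,.042):
    k=abs(s-c)<.018; q=Q[k]; print(c,k.sum(),q.mean(0).round(4),np.ptp(s[k]).round(4),np.median(q[:,2]))
s=manip.sense(); print(s['time_s'],s['tool_pos'],s['tool_rot'])
E
```

```text
top plate (array([ 441.32,  286.92, -120.84]), np.float64(-78.3)) base (array([ 644.76,  -27.94, -103.5 ]), np.float64(-96.1)) base all (array([ 644.25,  -29.59, -103.28]), np.float64(-113.4)) rack (array([ 479.84, -204.27, -114.12]), np.float64(-127.3))
top plate (array([ 442.08,  286.99, -120.16]), np.float64(-86.2)) base (array([ 646.39,  -27.79, -103.19]), np.float64(-90.1)) base all (array([ 646.33,  -27.35, -103.  ]), np.float64(-114.6)) rack (array([ 479.02, -202.53, -113.65]), np.float64(-135.6))
scene plate (array([ 432.97,  276.09, -113.6 ]), np.float64(-40.6)) base (array([ 643.89,  -26.87, -103.14]), np.float64(-58.0)) base all (array([ 643.58,  -26.55, -103.51]), np.float64(-59.8)) rack (array([ 482.07, -205.47, -113.46]), np.float64(-43.8))
scene plate (array([ 433.98,  276.46, -114.26]), np.float64(-71.4)) base (array([ 643.78,  -26.51, -103.31]), np.float64(-79.9)) base all (array([ 643.92,  -26.65, -103.34]), np.float64(-82.0)) rack (array([ 482.17, -205.19, -112.23]), np.float64(-69.4))
-0.042 22 [ 0.4641 -0.2482  0.0532] 0.0118 0.05313679242035325
0 42 [ 0.4821 -0.2086  0.0528] 0.0201 0.05365901982747389
0.042 26 [ 0.4983 -0.1712  0.0546] 0.0121 0.05518511325577444
0.7 [0.20692183 0.50957533 0.40469595] [-1.79999033e+02  1.12313212e-03 -2.21042946e+01]
```

The middle slot holds the 20 mm long cover, which is the long cell, at about (0.482, -0.209). Shadows bias the colour fits, so I'll use depth silhouettes for the plate, base and pedestal.

Run:
```python
from h import *
def comp(W,lo,hi,c,r=.2):
    m=((W[...,2]>lo)&(W[...,2]<hi)&(np.hypot(W[...,0]-c[0],W[...,1]-c[1])<r)).astype(np.uint8)
    n,l,st,_=cv2.connectedComponentsWithStats(m); k=1+np.argmax(st[1:,4]); return W[l==k]
for n in('top','scene'):
    D=np.array([manip.snapshot(n)[1] for _ in range(5)]); print(n,'noise',np.std(D,0).mean())
    W=world(n,np.median(D,0))
    for nm,lo,hi,c,r in(('plate',.003,.1,(.44,.283),.06),('plate',.0025,.007,(.44,.283),.05),('housing',.037,.05,(.44,.283),.05),('base',.006,.2,(.644,-.03),.2),('ped',.028,.045,(.627,-.098),.055),('rack',.015,.1,(.482,-.209),.1)):
        P=comp(W,lo,hi,c,r)
        q=cv2.minAreaRect((P[:,:2]*1000).astype(np.float32)); print(nm,len(P),np.round(q[0],1),np.round(q[1],1),round(q[2],1),np.median(P[:,2]).round(4))
    b=W[(np.hypot(W[...,0]-.44,W[...,1]-.283)>.06)&(np.hypot(W[...,0]-.44,W[...,1]-.283)<.08)]; print('bench near plate',np.percentile(b[:,2],[5,50,95]).round(4))
```

```text
top noise 0.014372568
plate 526 [436.9 285.3] [78.7 66.9] 58.8 0.0063
plate 327 [436.8 284.5] [79.1 74.2] 56.5 0.0052
housing 118 [440.8 283.1] [31.4 28.2] 60.0 0.0454
base 2754 [644.4 -27.6] [234.3  90.6] 76.6 0.0151
ped 573 [627.6 -98. ] [70.  60.4] 76.1 0.0378
rack 851 [ 481.9 -209.7] [144.6  45.2] 65.6 0.0251
bench near plate [-0.0018  0.0005  0.0028]
scene noise 0.014062007
plate 354 [440.  285.6] [71.7 62.2] 60.0 0.0118
plate 168 [440.4 285.2] [71.4 61.2] 60.0 0.0053
housing 74 [441.4 283.7] [30.  30.3] 57.4 0.0453
base 3348 [642.8 -29. ] [230.6  91.8] 76.6 0.021
ped 599 [626.7 -97.5] [70.  61.1] 76.4 0.0368
rack 907 [ 482.  -209.5] [144.   46.6] 65.7 0.0241
bench near plate [-0.0004  0.0004  0.0015]
```

```bash
cat > go.py <<'E'
# go.py x y z(mm) yaw : row from present pose
import sys; from h import *
from scipy.spatial.transform import Rotation as Ro
x,y,z,w=map(float,sys.argv[1:5]); s=manip.sense()
R=Ro.from_euler('xyz',s['tool_rot'],degrees=True)
d=R.inv().apply(np.array([x,y,z])-np.array(s['tool_pos'])*1e3)
print('t',s['time_s'],'pos',np.round(s['tool_pos']*1000,2),np.round(s['tool_rot'],2),'F',np.round(s['force'],1),'open',round(float(s['opening']),3),'grip',round(float(s['grasp_force']),1))
print('row',d.round(2),'turn',round((s['tool_rot'][2]-w+180)%360-180,2))
E
python3 go.py 440.7 283.9 300 -120
```

```text
t 1.2 pos [206.93 509.59 404.69] [-180.     0.   -22.1] F [-0.3  1.1 -0.7] open 1.002 grip 0.0
row [301.51 121.16 104.68] turn 97.9
```

```bash
python3 -m crank '[[30,12,10,8.5,1],[60,24,20,17,1],[90,36,30,25.5,1],[120,48,40,34,1],[150,60,50,42.5,1],[180,72,60,51,1],[210,84,70,59.5,1],[240,97,80,68,1],[270,109,92,76.5,1],[301.5,121.2,104.7,85,1]]' 20; python3 -m crank '[[0,0,0,8.5,1],[0,0,0,12.9,1],[0,0,0,12.9,1],[0,0,0,12.9,1]]'; python3 go.py 440.7 283.9 184 -120
```

```text
time_s: 2.2
tool_pos: [0.4415, 0.2829, 0.2999]
tool_rot: [-180.0, 0.0, -107.4]
force: [0.5, 0.9, -0.5]
opening: 0.998
grasp_force: 0.0
time_s: 2.6
tool_pos: [0.4407, 0.2839, 0.3001]
tool_rot: [-180.0, 0.0, -119.9]
force: [0.3, -0.5, -0.2]
opening: 0.996
grasp_force: 0.0
t 2.6 pos [440.65 283.91 300.06] [-1.8000e+02  1.0000e-02 -1.1987e+02] F [ 0.3 -0.5 -0.2] open 0.996 grip 0.0
row [ 1.0000e-02 -4.0000e-02  1.1606e+02] turn 0.13
```

```bash
python3 -m crank '[[0,0,35,0,1],[0,0,70,0,1],[0,0,95,0,1],[0,0,108,0,1],[0,0,116,0,1],[0,0,116,0,0.8],[0,0,116,0,0.6],[0,0,116,0,0.45],[0,0,116,0,0.4],[0,0,116,0,0.35]]' 30;  python3 -m crank '[[0,0,0,0,0],[0,0,0,0,0],[0,0,0,0,0],[0,0,0,0,0],[0,0,0,0,0],[0,0,0,0,0]]'; python3 go.py 440.7 283.9 184 -120
```

```text
time_s: 3.6
tool_pos: [0.4408, 0.284, 0.1847]
tool_rot: [-180.0, 0.1, -120.0]
force: [-0.6, -0.0, 3.6]
opening: 0.349
grasp_force: 6.2
time_s: 4.2
tool_pos: [0.4409, 0.2841, 0.1848]
tool_rot: [-180.0, 0.1, -120.0]
force: [-1.4, 0.7, 5.5]
opening: 0.346
grasp_force: 30.8
t 4.2 pos [440.87 284.09 184.79] [-1.7997e+02  8.0000e-02 -1.1999e+02] F [-1.4  0.7  5.5] open 0.346 grip 30.8
row [0.26 0.05 0.79] turn 0.01
```

```bash
python3 -m crank '[[0,0,-6,0,0],[0,0,-20,0,0],[0,0,-45,0,0],[0,0,-75,0,0],[0,0,-105,0,0],[0,0,-115,0,0]]'; python3 go.py 627.2 -97.6 290 -103.5
```

```text
time_s: 4.8
tool_pos: [0.4412, 0.2841, 0.302]
tool_rot: [-179.9, 0.3, -120.0]
force: [-0.3, 0.5, -1.8]
opening: 0.345
grasp_force: 30.0
t 4.8 pos [441.19 284.12 302.04] [-179.91    0.26 -119.99] F [-0.3  0.5 -1.8] open 0.345 grip 30.0
row [ 237.68 -351.89   11.53] turn -16.49
```

Run:
```python
from fit import *
snap('scene','sc_lift')
for n in('top','scene'):
    D=np.median([manip.snapshot(n)[1] for _ in range(3)],0); W=world(n,D)
    m=(W[...,2]>.105)&(W[...,2]<.125)&(np.hypot(W[...,0]-.4407,W[...,1]-.284)<.07)
    P=W[m]; q=cv2.minAreaRect((P[:,:2]*1000).astype(np.float32)); print(n,len(P),np.round(q[0],1),np.round(q[1],1),round(q[2],1),np.percentile(P[:,2],[10,50,90]).round(4))
p=cv2.imread('pics/sc_lift.png'); u,v=proj('scene',[.44,.284,.13])[0].astype(int); print(u,v)
cv2.imwrite('pics/sc_lift_c.png',cv2.resize(p[max(v-60,0):v+50,u-60:u+60],None,fx=5,fy=5,interpolation=cv2.INTER_CUBIC))
```

```text
top 215 [433.  270.7] [37.9 59.4] 60.7 [0.1181 0.1208 0.1229]
scene 200 [438.4 285.2] [71. 67.] 59.8 [0.1145 0.1182 0.1196]
341 122
```

View pics/sc_lift_c.png

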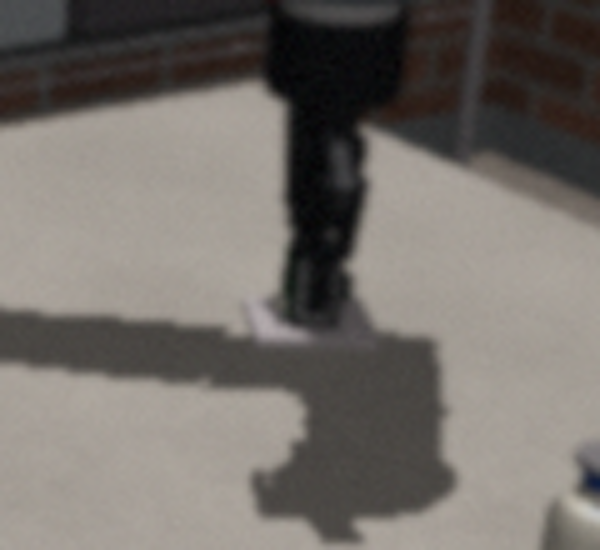

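The crop shows the plate held level under the fingers, with the plate around (310,325). Carrying it to the pedestal at height.

```bash
python3 -m crank '[[15,-22,0,0,0],[40,-60,0,-2,0],[68,-101,0,-4,0],[97,-143,0,-6,0],[125,-186,0,-8,0],[154,-228,0,-10,0],[180,-267,0,-12,0],[205,-304,0,-14,0],[225,-333,4,-15.5,0],[237.7,-351.9,8,-16.5,0]]'; python3 -m crank '[[0,0,10,0,0],[0,0,28,0,0],[0,0,38,0,0],[0,0,40,0,0],[0,0,40,0,0]]'; python3 go.py 627.2 -97.6 240 -103.5
```

```text
time_s: 6.15
tool_pos: [0.6271, -0.1006, 0.2891]
tool_rot: [179.9, -0.1, -103.6]
force: [0.2, -0.6, -2.3]
opening: 0.346
grasp_force: 30.2
time_s: 6.65
tool_pos: [0.6265, -0.0975, 0.2506]
tool_rot: [179.9, -0.0, -103.5]
force: [0.2, 0.0, -2.0]
opening: 0.347
grasp_force: 30.2
t 6.65 pos [626.46 -97.52 250.62] [ 1.7995e+02 -3.0000e-02 -1.0346e+02] F [ 0.2  0.  -2. ] open 0.347 grip 30.2
row [-0.1  -0.75 10.62] turn 0.04
```

Run:
```python
from fit import *
snap('scene','sc_hov');snap('top','top_hov')
p=cv2.imread('pics/sc_hov.png'); u,v=proj('scene',[.627,-.098,.06])[0].astype(int)
a=cv2.resize(p[v-50:v+40,u-50:u+50],None,fx=6,fy=6,interpolation=cv2.INTER_CUBIC); cv2.imwrite('pics/hov.png',a); print(u,v)
D=np.median([manip.snapshot('scene')[1] for _ in range(4)],0); W=world('scene',D)
for lo,hi in((.06,.08),(.095,.11)):
    m=(W[...,2]>lo)&(W[...,2]<hi)&(np.hypot(W[...,0]-.627,W[...,1]+.0978)<.055)
    P=W[m]; q=cv2.minAreaRect((P[:,:2]*1000).astype(np.float32)); print(lo,len(P),np.round(q[0],1),np.round(q[1],1),round(q[2],1),np.percentile(P[:,2],[10,50,90]).round(4))
```

```text
256 214
0.06 384 [625.4 -97.1] [69.7 62.9] 76.3 [0.0695 0.0719 0.0728]
0.095 98 [ 637.3 -103.6] [39.9 31.7] 56.7 [0.0964 0.1021 0.1084]
```

View pics/hov.png

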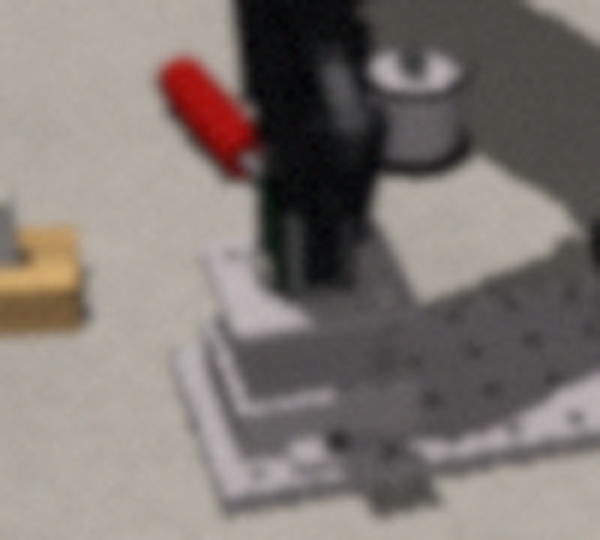

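The picture shows the plate level over the pedestal, with the board on the side away from the lamp. I'll get the plate-to-pedestal offset from the same camera using a mask fit.

```bash
cat > mask.py <<'E'
from fit import *
def maskfit(n,W,pose,L,B,z,tol=.0025,pad=1.25):
    inb=np.hypot(W[...,0]-pose[0],W[...,1]-pose[1])
    on=(abs(W[...,2]-z)<tol); occ=(W[...,2]>z+.004)
    occ=cv2.dilate(occ.astype(np.uint8),np.ones((3,3)))>0
    ok=~occ&(inb<np.hypot(L,B)/2*pad)
    S=8; r,c=np.where(ok); r0,c0=r.min()-3,c.min()-3; h,w=r.max()-r0+4,c.max()-c0+4
    M=on[r0:r0+h,c0:c0+w].astype(float); O=ok[r0:r0+h,c0:c0+w]
    C=[[L/2,B/2,z],[-L/2,B/2,z],[-L/2,-B/2,z],[L/2,-B/2,z]]
    def cost(q):
        uv=proj(n,pts([q[0]/1e3,q[1]/1e3,q[2]],C))-[c0,r0]
        im=np.zeros((h*S,w*S),np.uint8); cv2.fillPoly(im,[np.round(((uv+.5)*S-.5)*16).astype(np.int32)],255,shift=4)
        cov=cv2.resize(im,(w,h),interpolation=cv2.INTER_AREA)/255.
        return (((cov-M)**2)[O]).sum()
    x0=np.array([pose[0]*1e3,pose[1]*1e3,pose[2]])
    R=min((minimize(cost,x0+o,method='Nelder-Mead',options=dict(initial_simplex=x0+o+np.array([[0,0,0],[3,0,0],[0,3,0],[0,0,3]]),xatol=.02,fatol=.01)) for o in np.array([[0,0,0],[1,-1,1],[-1,1,-1],[1.5,1,0],[-1,-1.5,0]])),key=lambda r:r.fun)
    return R.x.round(2),round(R.fun,1)
E
python3 - <<'E'
from mask import *
for n in('top','scene'):
    W=world(n,np.load(f'pics/{n}0.npz')['d'])
    zt=np.median(W[(np.hypot(W[...,0]-.627,W[...,1]+.098)<.025)][:,2])
    print(n,'ped z',zt.round(4),maskfit(n,W,(.627,-.0978,-103.5),.07,.06,zt))
D=np.median([manip.snapshot('scene')[1] for _ in range(6)],0); W=world('scene',D)
for zt in(.0715,.0725): print('plate',maskfit('scene',W,(.6264,-.0975,-103.5),.07,.06,zt))
D=np.median([manip.snapshot('top')[1] for _ in range(6)],0); W=world('top',D)
print('plate top',maskfit('top',W,(.6264,-.0975,-103.5),.07,.06,.0725))
E
python3 go.py 627.2 -97.6 240 -103.5
```

```text
top ped z 0.0384 (array([ 627.7 ,  -97.51, -102.55]), np.float64(104.2))
scene ped z 0.037 (array([ 628.02,  -97.9 , -103.19]), np.float64(16.7))
plate (array([ 627.21,  -97.79, -104.31]), np.float64(14.6))
plate (array([ 627.51,  -97.81, -104.82]), np.float64(14.3))
plate top (array([ 626.44,  -97.59, -103.72]), np.float64(13.2))
t 7.55 pos [626.54 -98.01 250.94] [ 180.     -0.   -103.51] F [-0.5  1.1 -1.3] open 0.349 grip 30.2
row [-0.55 -0.55 10.94] turn -0.01
```

```bash
python3 -m crank '[[-0.2,-0.9,3,-0.3,0],[-0.2,-0.9,8,-0.3,0],[-0.2,-0.9,12,-0.3,0],[-0.2,-0.9,14,-0.3,0],[-0.2,-0.9,15,-0.3,0],[-0.2,-0.9,16,-0.3,0],[-0.2,-0.9,17,-0.3,0],[-0.2,-0.9,17,-0.3,0]]'; python3 go.py 627.2 -97.6 222 -103.2
```

```text
time_s: 8.35
tool_pos: [0.6274, -0.098, 0.2339]
tool_rot: [180.0, 0.0, -103.2]
force: [0.2, -0.5, -1.3]
opening: 0.35
grasp_force: 30.2
t 8.35 pos [627.44 -98.01 233.93] [ 180.      0.   -103.21] F [ 0.2 -0.5 -1.3] open 0.35 grip 30.2
row [-0.34  0.33 11.93] turn -0.01
```

```bash
python3 -m crank '[[0,0,1,0,0],[0,0,2,0,0],[0,0,3,0,0],[0,0,3,0,0]]'; python3 -m crank '[[0,0,0.8,0,0],[0,0,1.5,0,0],[0,0,1.5,0,0]]';python3 -m crank '[[0,0,0.8,0,0],[0,0,1.5,0,0],[0,0,1.5,0,0]]'
```

```text
time_s: 8.75
tool_pos: [0.6274, -0.098, 0.2308]
tool_rot: [180.0, -0.0, -103.2]
force: [0.7, 0.2, -1.2]
opening: 0.346
grasp_force: 30.2
time_s: 9.05
tool_pos: [0.6274, -0.098, 0.2293]
tool_rot: [180.0, -0.0, -103.2]
force: [0.1, -0.2, -1.6]
opening: 0.346
grasp_force: 30.2
time_s: 9.35
tool_pos: [0.6274, -0.098, 0.2278]
tool_rot: [180.0, -0.0, -103.2]
force: [0.4, 0.6, -1.5]
opening: 0.346
grasp_force: 30.2
```

```bash
python3 -m crank '[[0,0,1,0,0],[0,0,2,0,0],[0,0,3,0,0],[0,0,3.5,0,0],[0,0,3.5,0,0]]'; python3 -m crank '[[0,0,0.7,0,0],[0,0,1.4,0,0],[0,0,1.4,0,0]]'; python3 -m crank '[[0,0,0.5,0,0],[0,0,1,0,0],[0,0,1,0,0]]'
```

```text
time_s: 9.85
tool_pos: [0.6274, -0.098, 0.2243]
tool_rot: [180.0, -0.0, -103.2]
force: [0.9, -0.3, -2.3]
opening: 0.343
grasp_force: 30.2
time_s: 10.15
tool_pos: [0.6274, -0.098, 0.223]
tool_rot: [180.0, -0.0, -103.2]
force: [0.4, 0.1, -2.1]
opening: 0.347
grasp_force: 30.2
time_s: 10.45
tool_pos: [0.6274, -0.098, 0.222]
tool_rot: [180.0, -0.0, -103.2]
force: [0.9, -0.7, -2.5]
opening: 0.347
grasp_force: 30.2
```

```bash
python3 -m crank '[[0,0,0.4,0,0],[0,0,0.8,0,0],[0,0,0.8,0,0]]'; python3 -m crank '[[0,0,0.4,0,0],[0,0,0.8,0,0],[0,0,0.8,0,0]]'
```

```text
time_s: 10.75
tool_pos: [0.6274, -0.098, 0.2218]
tool_rot: [-180.0, -0.0, -103.2]
force: [-2.3, 0.6, 3.1]
opening: 0.345
grasp_force: 30.6
time_s: 11.05
tool_pos: [0.6274, -0.098, 0.2218]
tool_rot: [-180.0, -0.0, -103.2]
force: [-4.2, 2.0, 7.5]
opening: 0.346
grasp_force: 31.3
```

Contact came at the expected seat height of 221.8, so I'm releasing.

```bash
python3 -m crank '[[0,0,-0.5,0,0.4],[0,0,-0.5,0,0.5],[0,0,-0.5,0,0.6],[0,0,-0.5,0,0.65],[0,0,-0.5,0,0.65],[0,0,-10,0,0.65],[0,0,-30,0,0.65],[0,0,-55,0,0.65],[0,0,-78,0,0.65],[0,0,-85,0,0.65]]'; python3 go.py 481.9 -209.3 250 -114.3
python3 - <<'E'
from mask import *
snap('scene','sc_seat')
p=cv2.imread('pics/sc_seat.png'); u,v=proj('scene',[.64,-.06,.06])[0].astype(int)
cv2.imwrite('pics/seat.png',cv2.resize(p[v-45:v+45,u-65:u+65],None,fx=6,fy=6,interpolation=cv2.INTER_CUBIC))
W=world('scene',np.median([manip.snapshot('scene')[1] for _ in range(5)],0))
print(maskfit('scene',W,(.6274,-.0978,-103.2),.07,.06,.0425))
m=(np.hypot(W[...,0]-.627,W[...,1]+.098)<.055)&(abs(W[...,2]-.042)<.004); P=W[m]
A=np.c_[P[:,:2]-[.627,-.098],np.ones(len(P))]; print('plane',np.linalg.lstsq(A,P[:,2],rcond=None)[0].round(4),len(P))
E
```

```text
time_s: 12.05
tool_pos: [0.6281, -0.0982, 0.3094]
tool_rot: [-179.7, 0.0, -103.2]
force: [0.8, -0.0, -0.1]
opening: 0.653
grasp_force: 0.0
t 12.05 pos [628.11 -98.16 309.43] [-1.7966e+02  4.0000e-02 -1.0318e+02] F [ 0.8 -0.  -0.1] open 0.653 grip 0.0
row [141.6  117.36  58.64] turn 11.12
(array([ 628.31,  -97.84, -103.87]), np.float64(8.5))
plane [-0.0166  0.0114  0.042 ] 362
```

View pics/seat.png

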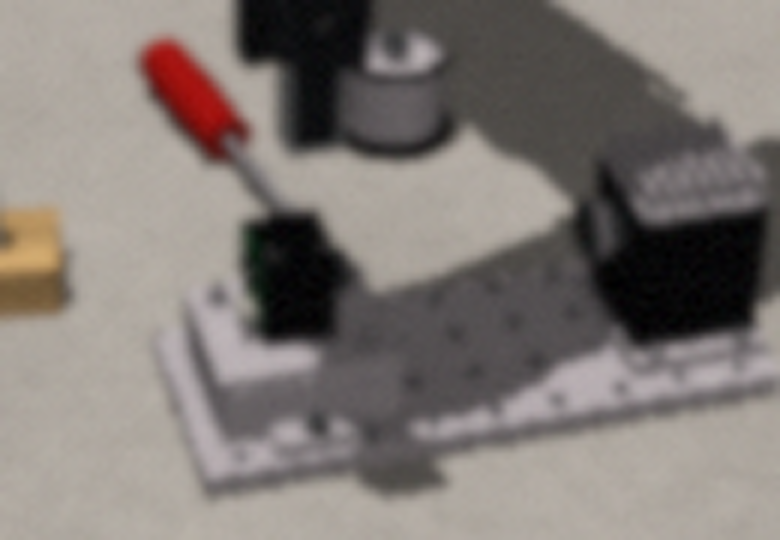

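Seated flush: the housing is at (285,275) with its snout toward the lamp, and a pin shows through the plate at (218,295). Now the cell.

```bash
python3 -m crank '[[14,12,0,1,0.5],[42,35,5,3,0.5],[75,62,15,5.5,0.5],[105,87,25,8,0.5],[128,106,40,10,0.5],[141.6,117.4,55,11.1,0.5],[141.6,117.4,58.6,11.1,0.5],[141.6,117.4,58.6,11.1,0.5]]' 20; python3 go.py 482 -209.4 200 -114.3
python3 - <<'E'
from mask import *
for n in('scene','top'):
    W=world(n,np.median([manip.snapshot(n)[1] for _ in range(5)],0)); print(n,'rack',maskfit(n,W,(.482,-.2096,-114.3),.145,.044,.0245,tol=.004,pad=1.1))
    W0=world(n,np.load(f'pics/{n}0.npz')['d']); print('rack0',maskfit(n,W0,(.482,-.2096,-114.3),.145,.044,.0245,tol=.004,pad=1.1))
E
```

```text
time_s: 13.15
tool_pos: [0.4806, -0.2091, 0.246]
tool_rot: [179.9, -0.0, -114.3]
force: [0.6, -0.5, 1.0]
opening: 0.5
grasp_force: 0.0
t 13.15 pos [ 480.64 -209.08  246.04] [ 1.7990e+02 -4.0000e-02 -1.1431e+02] F [ 0.6 -0.5  1. ] open 0.5 grip 0.0
row [-0.3  -1.45 46.04] turn -0.01
scene rack (array([ 484.91, -210.66, -112.89]), np.float64(37.9))
rack0 (array([ 484.91, -210.63, -113.28]), np.float64(43.6))
top rack (array([ 481.95, -209.33, -114.68]), np.float64(2.8))
rack0 (array([ 481.66, -209.76, -114.29]), np.float64(41.6))
```

```bash
python3 -m crank '[[-0.3,-1.4,10,0,0.5],[-0.3,-1.4,25,0,0.5],[-0.3,-1.4,36,0,0.5],[-0.3,-1.4,43,0,0.5],[-0.3,-1.4,46,0,0.4],[-0.3,-1.4,46,0,0.3],[-0.3,-1.4,46,0,0.25],[-0.3,-1.4,46,0,0.22],[-0.3,-1.4,46,0,0.2],[-0.3,-1.4,46,0,0.18]]' 20; python3 go.py 482 -209.4 200 -114.3
```

```text
time_s: 14.65
tool_pos: [0.4823, -0.2093, 0.2012]
tool_rot: [-180.0, 0.0, -114.3]
force: [0.8, -0.3, -0.5]
opening: 0.179
grasp_force: 0.0
t 14.65 pos [ 482.32 -209.33  201.17] [-1.7997e+02  1.0000e-02 -1.1430e+02] F [ 0.8 -0.3 -0.5] open 0.179 grip 0.0
row [0.19 0.26 1.17] turn -0.0
```

```bash
python3 -m crank '[[0,0,0.5,0,0.16],[0,0,0.5,0,0.14],[0,0,0.5,0,0.12],[0,0,0.5,0,0.1],[0,0,0.5,0,0.05],[0,0,0.5,0,0],[0,0,0.5,0,0],[0,0,0.5,0,0]]' 25; python3 go.py 482 -209.4 200 -114.3
```

```text
time_s: 15.45
tool_pos: [0.4823, -0.2094, 0.2005]
tool_rot: [-180.0, 0.0, -114.3]
force: [0.2, 1.1, 2.3]
opening: 0.139
grasp_force: 26.2
t 15.45 pos [ 482.33 -209.38  200.53] [-179.98    0.   -114.3 ] F [0.2 1.1 2.3] open 0.139 grip 26.2
row [0.16 0.29 0.53] turn -0.0
```

```bash
python3 -m crank '[[0,0,-3,0,0],[0,0,-10,0,0],[0,0,-25,0,0],[0,0,-45,0,0],[0,0,-70,0,0],[0,0,-92,0,0],[0,0,-100,0,0],[0,0,-100,0,0]]'; python3 go.py 643.9 -29.2 232 -103.3
python3 - <<'E'
from h import *
snap('scene','sc_cell')
p=cv2.imread('pics/sc_cell.png'); u,v=proj('scene',[.482,-.209,.1])[0].astype(int)
cv2.imwrite('pics/cell.png',cv2.resize(p[v-50:v+60,u-60:u+60],None,fx=5,fy=5,interpolation=cv2.INTER_CUBIC))
E
```

```text
time_s: 16.25
tool_pos: [0.4824, -0.2094, 0.3015]
tool_rot: [-179.9, 0.0, -114.3]
force: [-0.7, 0.5, -0.7]
opening: 0.137
grasp_force: 25.9
t 16.25 pos [ 482.4  -209.36  301.49] [-1.7987e+02  4.0000e-02 -1.1431e+02] F [-0.7  0.5 -0.7] open 0.137 grip 25.9
row [-230.61  -72.87   69.83] turn -11.01
```

View pics/cell.png

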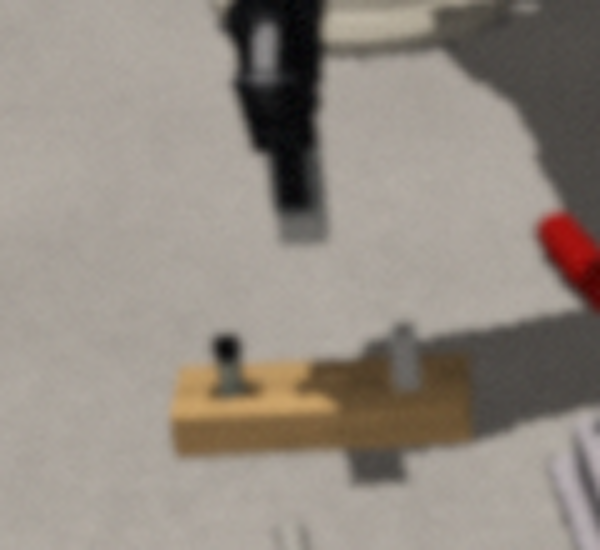

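The cell is held upright with its foot at (303,242). The vial (228,365) and short cell (405,355) are still in the rack. Carrying the cell over the gap.

```bash
python3 -m crank '[[-18,-6,0,-1,0],[-50,-16,0,-3,0],[-88,-28,0,-5,0],[-126,-40,0,-7,0],[-162,-51,0,-8,0],[-194,-61,0,-9.5,0],[-217,-69,0,-10.5,0],[-230.6,-72.9,0,-11,0],[-230.6,-72.9,5,-11,0],[-230.6,-72.9,10,-11,0]]'; python3 go.py 643.9 -29.2 232 -103.3
```

```text
time_s: 17.3
tool_pos: [0.6432, -0.0292, 0.2892]
tool_rot: [179.9, -0.0, -103.3]
force: [0.0, 1.2, -0.3]
opening: 0.138
grasp_force: 25.9
t 17.3 pos [643.21 -29.23 289.19] [ 1.7991e+02 -3.0000e-02 -1.0331e+02] F [ 0.   1.2 -0.3] open 0.138 grip 25.9
row [-0.22 -0.75 57.19] turn -0.01
```

```bash
python3 -m crank '[[-0.2,-0.7,6,0,0],[-0.2,-0.7,16,0,0],[-0.2,-0.7,28,0,0],[-0.2,-0.7,40,0,0],[-0.2,-0.7,50,0,0],[-0.2,-0.7,56,0,0],[-0.2,-0.7,57,0,0],[-0.2,-0.7,57,0,0],[-0.2,-0.7,57,0,0]]'; python3 go.py 643.9 -29.2 232 -103.3
python3 - <<'E'
from h import *
snap('scene','sc_fin')
p=cv2.imread('pics/sc_fin.png'); 
for X in([.644,-.029,.062],): print(proj('scene',X))
# predicted cell: foot corners, beam axis
a=np.radians(-103.3); ex=np.array([np.cos(a),np.sin(a),0]); ey=np.array([-ex[1],ex[0],0]); o=np.array([.6439,-.0292,.062])
u,v=proj('scene',o)[0].astype(int); s=6; cc=np.array([u-60,v-50])
im=cv2.resize(p[v-50:v+45,u-60:u+65],None,fx=s,fy=s,interpolation=cv2.INTER_CUBIC)
B=[o+i*.01125*ex+j*.00625*ey+k*.0225*np.array([0,0,1]) for i in(-1,1) for j in(-1,1) for k in(-1,1)]
for q in (proj('scene',B)-cc+.5)*s: cv2.circle(im,tuple(q.astype(int)),2,(0,0,255),-1)
q=(proj('scene',[o-.045*ex,o+.048*ex])-cc+.5)*s; cv2.circle(im,tuple(q[0].astype(int)),3,(0,255,255),-1);cv2.circle(im,tuple(q[1].astype(int)),3,(0,255,0),-1)
cv2.imwrite('pics/fin.png',im)
W=world('scene',np.median([manip.snapshot('scene')[1] for _ in range(5)],0))
m=(np.hypot(W[...,0]-.644,W[...,1]+.029)<.025)&(W[...,2]>.025)&(W[...,2]<.07); P=W[m]; L=(P-o)@np.c_[ex,ey,[0,0,1]]
print(len(L),'x',np.percentile(L[:,0],[2,50,98])*1e3,'y',np.percentile(L[:,1],[2,50,98])*1e3,'zmin',np.sort(P[:,2])[:8].round(4))
E
```

```text
time_s: 18.2
tool_pos: [0.6446, -0.0291, 0.234]
tool_rot: [-179.9, 0.0, -103.3]
force: [-0.3, 0.1, 0.6]
opening: 0.141
grasp_force: 25.9
t 18.2 pos [644.56 -29.09 233.99] [-1.7994e+02  2.0000e-02 -1.0329e+02] F [-0.3  0.1  0.6] open 0.141 grip 25.9
row [0.26 0.62 1.99] turn 0.01
[[286.74187797 208.59056759]]
92 x [-9.35755202  6.51699479 11.90650473] y [-11.96914171   5.13138213  17.21846237] zmin [0.0415 0.0416 0.0424 0.0429 0.043  0.0431 0.0433 0.0434]
```

View pics/fin.png

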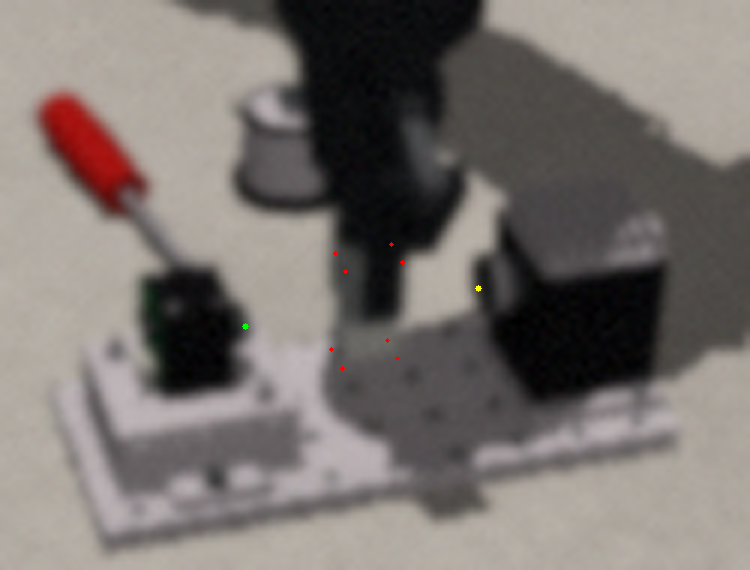

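The cell sits upright between the lamp's collimator (yellow, 478,288) and the sensor's eye (green, 245,326). Its outline matches the predicted corners, and depth puts its foot at 41.5 mm, about 2 mm high. Trimming that out.

```bash
python3 -m crank '[[0.1,0.5,1,0,0],[0.1,0.5,1.7,0,0],[0.1,0.5,1.7,0,0],[0.1,0.5,1.7,0,0],[0.1,0.5,1.7,0,0]]'; python3 go.py 643.9 -29.2 232.3 -103.3
```

```text
time_s: 19.0
tool_pos: [0.6438, -0.0291, 0.2317]
tool_rot: [180.0, -0.0, -103.3]
force: [0.2, -1.6, -0.0]
opening: 0.14
grasp_force: 25.9
t 19.0 pos [643.8  -29.13 231.66] [ 180.    -0.  -103.3] F [ 0.2 -1.6 -0. ] open 0.14 grip 25.9
row [ 0.05 -0.11 -0.64] turn -0.0
```

```bash
python3 -c "
from bench import manip
print(manip.sign_off())"
```

```text
the job is handed in; nothing more can be done
None
```

The sensor plate is seated flush on its pins facing the lamp and released. The long cell is held upright by its frosted faces, midway in the light path at beam height, and the job was handed in at about 19 s, with no verdict returned.

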